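# Short spin on the bench centrifuge

### The arm

A 6-joint arm with a two-finger parallel gripper is mounted at the origin on a cart in front of the work surface, level with it; the furniture and walls round the work are solid. World frame = base frame: x ahead of the robot, y to its left, z up, the work surface at z = 0. Lengths are in m, angles in rad, forces in N, time in s.
With the tool pointing down it reaches from about 0.375 to 0.975 m from the base axis. Payload 3.8 kg.
Tool frame: the origin (TCP) lies midway between the tips of the shut fingers; the grasp point (between the pads) lies 19 mm behind it; x points along the fingers, y is the direction in which the jaws open and shut, and the axes are right-handed (so a half turn about x gives the same grasp; the last joint's range is limited). The gripper opens to 88 mm and grips with 3 to 60 N. Pads are 18 mm wide; open, the fingers measure 123 mm over their backs; the gripper's body (75 mm by 187 mm) begins 45 mm behind the grasp point.
Start: joints at [-1.16, 0.264, 1.604, -0, 1.274, -0.037], TCP at [0.292, -0.608, 0.207] pointing down, gripper open.
Joint ranges: [-2.63, 2.63], [-0.94, 2.18], [0.31, 2.57], [-1.31, 4.45], [0, 2.66], [-2.55, 2.55]. Speed limits (rad/s): [2.57, 2.57, 3.14, 3.14, 3.14, 3.14].

### API

Orientations are given as a rotation vector (axis times angle).
In Python, from cell import manip, inverse_kinematics, cams, order gives the robot as it stands. Calls block until the motion is done:
- manip.move_pose(position, orientation): joint-space move of the TCP to a pose.
- manip.move_linear(position, rate=0.15, rot=None): straight line of the TCP; rot=None keeps the orientation; rate is the mean speed in m/s.
- manip.set_joints(angles): joint-space move.
- manip.set_gripper(opening, force=None): finger opening in m; force is the grip in N (None keeps the last); returns when the fingers have stopped.
- manip.dwell(seconds).
- inverse_kinematics(position, orientation): joint angles nearest the present ones, or None.
- manip.state(): the state.
- cams.capture(name): name is "scene" or "top" or "wrist"; returns a dict with "image" (480x640x3 uint8, blue, green, red), "z_map" (480x640 float32, m along the optical axis (not along the pixel's ray), 0 where there is no reading), "intrinsics" (3x3 intrinsics, pixels), "position" and "orientation" of the camera in the world; the wrist camera has in their place "T_tool_cam" (4x4, takes a point from camera to tool coordinates, whose origin is the TCP and whose axes are the tool frame's). Camera axes: x right, y down, z forward; pixel columns grow to the right and rows downward; lengths in m; the calibration is good to about 2 mm. A picture is of the moment at which its call begins: read the wrist's pose just before it.
A pose or a line that the arm cannot do raises manip.IKError and nothing moves.
- order.close_job(): hands the job in, once; it reports no verdict.
The state is a dict: "clock": time; "joint_pos": joint angles; "joint_velocities": joint speeds; "tau": joint torques, N m; "tool_pos": TCP position; "tcp_rot": TCP orientation; "contact_force": force on the tool from outside, world axes, zero at the start; "moment": the same for the moment, N m; "gripper_width": finger opening in m.
Only numpy, scipy, OpenCV 4.12 (cv2) and the standard library are available. Lean on these libraries where they do the work, as an engineer would, in place of code of your own. Each camera call takes 0.05 s, during which the arm holds its last target.

### The job

Give the tubes in the bench centrifuge a short spin: pressing with the fingertips only, push the lid fully shut, then press the near half of the rocker switch down to turn it on, then press the narrow bar key fully down so that it locks the lid, and last press the round key fully down and keep it down; the program finishes while the fingers still hold the round key down. Do not press the square key, which releases the lid, and leave the glassware, timer and pen standing about where they are; lift nothing.

Things in the scene. Friction and masses are not known exactly. Their poses are not given: they have to be found in the camera images.
- centrifuge: white bench micro-centrifuge, fixed, 240 mm deep (its x) by 260 wide (its y). Origin: centre of its footprint, on the worktop. Its +x points from the key deck at its front (nearest the robot, 76 mm high, x from -120 to -32 mm) to the hinge at the back. Behind the deck the chamber housing rises to 105 mm, under the lid (top at 121 mm when shut).
- deck (a point): centre of the key deck's top face, at x = -76 mm, z = 76 mm of the centrifuge. Four fixed controls (rocker, bar key, round key, square key, all white) stand in a row across the deck through this point, at y = -90, -30, +30, +90 mm, in an order that varies.
- lid_press (a point): point on the lid's top face, mid-width, 100 mm in front of the hinge line. The lid: white plate, 146 x 250 x 14 mm, with a round window and a small front tab. Hinge line: along the centrifuge's y at x = +110, z = 107 mm of its frame; when shut this point is at x = +10 mm, z = 121 mm.
- lid (a joint): lid opening in rad: 0 fully shut, grows as it opens; starts ajar between 0.3 and 0.55. Hinge friction holds it wherever it is left; about 2 to 4 N straight down near the front edge push it down.
- rocker_top (a point): point on the near (robot-side) half of the rocker switch, on its top face, 16 mm from the pivot; it moves with the rocker. The rocker is a shallow V of two facets, each 26 mm long (centrifuge x), 28 wide; the pivot line lies on the row's centre line, 86 mm above the worktop. Off: near half raised (this point 5 mm above the pivot), far half level. On: near half level at 86 mm, far half raised.
- rocker (a joint): rocker angle in rad: 0 off, 0.3 fully on. Stays where it is left; about 3 to 4 N on the near half turn it. Pressing closer to the pivot or on the far half does not switch it on.
- bar_key_top (a point): centre of the top face of the narrow bar key (lid lock): 48 mm long along the centrifuge's x, 14 wide; top 96 mm above the worktop when up, 89 when down.
- bar_key (a joint): travel of the bar key in m: 0 up, 0.007 fully down. It takes about 3 N and stays down when released.
- round_key_top (a point): centre of the top face of the round key (short spin), 32 mm in diameter; top 96 mm above the worktop when up, 89 when down.
- round_key (a joint): travel of the round key in m: 0 up, 0.007 fully down. Sprung: about 2 N to start, 6 N fully down; rises when released.
- square_key_top (a point): centre of the top face of the square key (lid release), 28 x 28 mm; top 96 mm above the worktop. Not to be pressed.
- square_key (a joint): travel of the square key in m: 0 up, 0.007 fully down. Sprung, about 2 N to start.
- amber_bottle: The origin is the centre of its underside. Loose bystander: brown glass bottle with white cap, 43 mm across, 123 tall.
- flask: The origin is the centre of its underside. Loose bystander: clear conical flask, 64 mm across, 100 tall.
- beaker: The origin is the centre of its underside. Loose bystander: clear beaker, 72 mm across, 78 tall.
- petri_dish: The origin is the centre of its underside. Loose bystander: clear shallow dish, 60 mm across, 14 tall.
- timer: The origin is the centre of its underside. Loose bystander: white laboratory timer lying on its back, 70 x 62 x 22 mm.
- marker_pen: The origin is the centre of its underside. Loose bystander: white and black marker pen lying down, 135 x 17 x 16 mm.

How it is judged:
By the outcome, as a careful person would: the job done as asked, in the order asked, and still so for the second after the job is handed in, while the arm keeps its last pose, push and grip.
It also fails if it takes over 53 s, if anything falls off the work surface, if the arm or the gripper's body presses on something with over 40 N, if the wrist force passes 120 N, or if a joint passes its speed limit or range.

## Working session

There is one attempt and no reset: what is moved stays moved. The work goes in short steps, each a Python script; the robot and the scene stay as the last script left them, time stands still between calls to the robot, and variables do not carry over. Pictures are saved under pics/ and viewed, and the job is handed in when it is done.

```bash
ls; mkdir -p pics; python3 - <<'E'
from cell import manip,cams
import cv2,numpy as np
np.set_printoptions(precision=4,suppress=True)
for n in ["scene","top"]:
    c=cams.capture(n); cv2.imwrite(f"pics/{n}0.png",c["image"]); np.savez(f"{n}0.npz",**c)
    print(n,c["intrinsics"],c["position"],c["orientation"],(c["z_map"]>0).mean())
s=manip.state();print(s)
E
```

```text
pics
scene [[529.133    0.     329.6448]
 [  0.     529.133  238.2182]
 [  0.       0.       1.    ]] [-0.4871 -0.6812  0.6123] [-1.7667  1.0369 -0.6584] 0.99595703125
top [[545.6992   0.     316.0903]
 [  0.     545.6992 237.8884]
 [  0.       0.       1.    ]] [ 0.4486 -0.1085  1.2987] [-2.177   2.1974 -0.0761] 0.99591796875
{'clock': 0.1, 'joint_pos': array([-1.1599,  0.2647,  1.6052, -0.    ,  1.2737, -0.0369]), 'joint_velocities': array([ 0.0009, -0.0033, -0.0024, -0.0015, -0.0029, -0.0001]), 'tau': array([  0.0009, -50.3618, -35.8072,   0.0732,   0.0233,  -0.0001]), 'tool_pos': array([ 0.292 , -0.6078,  0.2056]), 'tcp_rot': array([ 1.9734,  0.4515, -1.9742]), 'contact_force': array([-0.0432, -0.4276, -0.2629]), 'moment': array([-0.0309,  0.0192, -0.017 ]), 'gripper_width': 0.08806464171715307}
```

View pics/scene0.png

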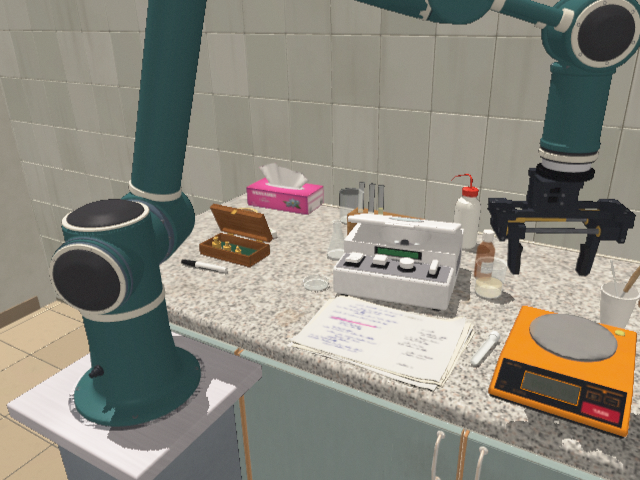

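View pics/top0.png

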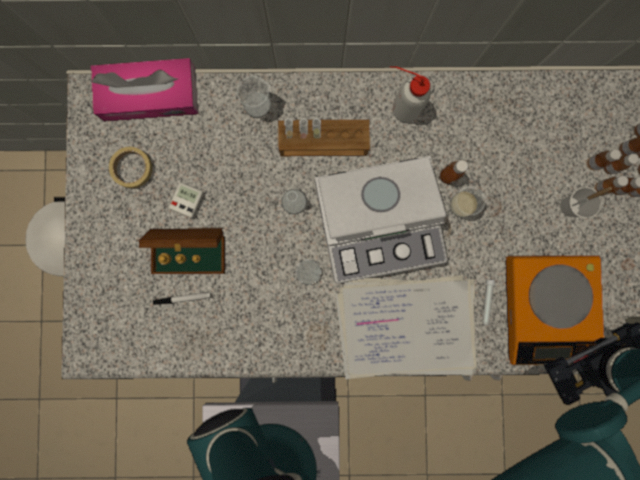

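The scene view shows the centrifuge at about (400,265) with its lid ajar. The top view shows four controls, left to right: a large rectangle (348,262), a square (375,257), a round key (402,251) and a bar (429,246). I'll zoom in and measure these.

```bash
cat > h.py <<'E'
import cv2,numpy as np
from scipy.spatial.transform import Rotation as R
np.set_printoptions(precision=4,suppress=True)
def ray(c,u,v):
    K=c["intrinsics"];d=np.array([(u-K[0,2])/K[0,0],(v-K[1,2])/K[1,1],1.])
    return R.from_rotvec(c["orientation"]).apply(d)
def onplane(c,u,v,z):
    d=ray(c,u,v);p=np.array(c["position"]);return p+d*(z-p[2])/d[2]
def cloud(c):
    K=c["intrinsics"];v,u=np.mgrid[:480,:640]
    d=np.stack([(u-K[0,2])/K[0,0],(v-K[1,2])/K[1,1],np.ones(u.shape)],-1)*c["z_map"][...,None]
    return (R.from_rotvec(c["orientation"]).apply(d.reshape(-1,3))+c["position"]).reshape(480,640,3)
E
python3 - <<'E'
from h import *
c=dict(np.load("top0.npz"));P=cloud(c)
cv2.imwrite("pics/topz.png",cv2.resize(c["image"][150:300,270:500],None,fx=3.4,fy=3.4,interpolation=cv2.INTER_CUBIC))
s=np.load("scene0.npz");cv2.imwrite("pics/scenez.png",cv2.resize(s["image"][200:320,320:480],None,fx=5,fy=5,interpolation=cv2.INTER_CUBIC))
for n,(u,v) in dict(k1=(348,262),k2=(375,257),k3=(402,251),k4=(429,246),deck=(362,259),lidf=(388,232),lidb=(375,172),table=(250,230)).items(): print(n,P[v,u],onplane(c,u,v,.096))
E
```

```text
k1 [ 0.4773 -0.1807  0.0861] [ 0.4771 -0.1801  0.096 ]
k2 [ 0.4877 -0.2401  0.0929] [ 0.4876 -0.2398  0.096 ]
k3 [ 0.5003 -0.2997  0.0949] [ 0.5002 -0.2995  0.096 ]
k4 [ 0.5109 -0.36    0.0931] [ 0.5107 -0.3594  0.096 ]
deck [ 0.484  -0.2126  0.0773] [ 0.4834 -0.211   0.096 ]
lidf [ 0.5375 -0.2608  0.1606] [ 0.5426 -0.2694  0.096 ]
lidb [ 0.6708 -0.2393  0.1281] [ 0.6769 -0.2429  0.096 ]
table [ 0.5581  0.0475 -0.0028] [0.5498 0.0356 0.096 ]
```

View pics/topz.png

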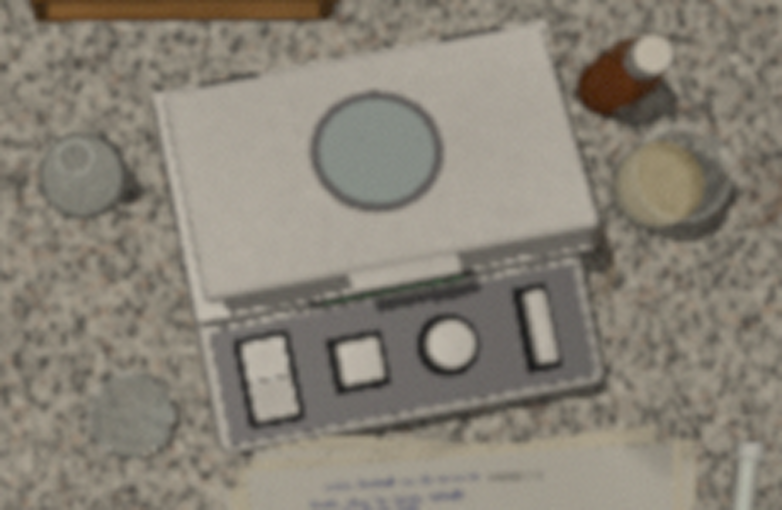

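View pics/scenez.png

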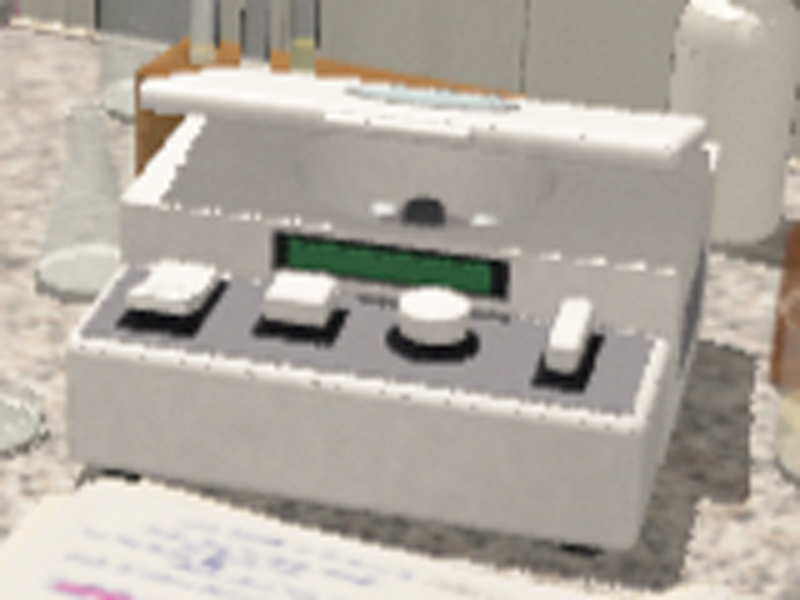

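Both views show the order from +y to -y: rocker (two facets), square, round, bar. I'll refine with blob centroids in both views.

```bash
cat >> h.py <<'E'
def tri(c1,p1,c2,p2):
    d1,d2=ray(c1,*p1),ray(c2,*p2);a,b=np.array(c1["position"]),np.array(c2["position"])
    t=np.linalg.lstsq(np.c_[d1,-d2],b-a,rcond=None)[0];x,y=a+t[0]*d1,b+t[1]*d2
    return (x+y)/2,np.linalg.norm(x-y)
E
python3 - <<'E'
from h import *
T=dict(np.load("top0.npz"));S=dict(np.load("scene0.npz"));P=cloud(T)
# top: bright blobs in key region
g=cv2.cvtColor(T["image"],cv2.COLOR_BGR2GRAY)
m=((g>160)).astype(np.uint8)
n,l,st,ce=cv2.connectedComponentsWithStats(m,connectivity=4)
for k in [(348,258),(375,257),(402,251),(429,246)]:
    i=l[k[1],k[0]]; uv=ce[i]; print(k,st[i],uv,onplane(T,*uv,.096 if k[0]>360 else .086), "depthz",np.median(P[l==i],0))
# scene: project the plane points into scene to compare; plus use scene cloud for key tops
PS=cloud(S)
gs=cv2.cvtColor(S["image"],cv2.COLOR_BGR2GRAY)
reg=(PS[...,0]>.4)&(PS[...,0]<.545)&(PS[...,1]<-.13)&(PS[...,1]>-.41)
for nm,c,Q in(("T",T,P),("S",S,PS)):
    r=(Q[...,0]>.44)&(Q[...,0]<.54)&(Q[...,1]<-.15)&(Q[...,1]>-.39)&(Q[...,2]>.083)&(Q[...,2]<.1)
    n,l,st,ce=cv2.connectedComponentsWithStats(r.astype(np.uint8))
    for i in range(1,n):
        if st[i,4]>20: print(nm,st[i],ce[i],Q[l==i].mean(0),Q[l==i][:,2].max())
# lid plane
for nm,Q in(("T",P),):
    reg=Q[175:225,335:430].reshape(-1,3); reg=reg[reg[:,2]>.1]
    A=np.c_[reg[:,:2],np.ones(len(reg))];co=np.linalg.lstsq(A,reg[:,2],rcond=None)[0];print("lid",co,np.std(A@co-reg[:,2]),"ang",np.arctan(np.hypot(*co[:2])),"dir",np.degrees(np.arctan2(-co[1],-co[0])))
E
```

```text
(348, 258) [342 250  15  23 215] [348.7209 260.6279] [ 0.4804 -0.1823  0.086 ] depthz [ 0.4818 -0.1827  0.0875]
(375, 257) [370 250  12  12 111] [375.4775 255.6757] [ 0.4905 -0.2409  0.096 ] depthz [ 0.4899 -0.2404  0.0958]
(402, 251) [397 245  12  12 112] [402.1696 250.6607] [ 0.501  -0.2999  0.096 ] depthz [ 0.5003 -0.2997  0.0961]
(429, 246) [426 237   7  19  68] [428.6176 245.7059] [ 0.5114 -0.3585  0.096 ] depthz [ 0.5109 -0.3586  0.0958]
T [365 234  21   5  29] [375.     236.2759] [ 0.5333 -0.2405  0.0959] 0.09996972364650936
T [424 235  11  22 150] [428.96   245.4533] [ 0.512  -0.3596  0.0947] 0.09988527812542092
T [396 244  14  14 160] [402.5125 250.4875] [ 0.5014 -0.3008  0.0954] 0.09981409156139676
T [341 249  18  25 281] [349.2313 261.2811] [ 0.4789 -0.1833  0.0884] 0.09719356504829557
T [369 249  15  14 161] [375.795  255.4099] [ 0.4911 -0.2417  0.0949] 0.09973612070382165
S [348 242  66  27 643] [383.224 254.056] [ 0.5137 -0.2417  0.0919] 0.09999592370579702
S [345 252  19  11 133] [353.9624 257.4511] [ 0.4754 -0.1876  0.0871] 0.09411374059984934
S [429 260  10  15 103] [433.4369 266.835 ] [ 0.5047 -0.3649  0.0926] 0.09735337042096348
lid [-0.9368  0.1503  0.7558] 0.06990792616151427 ang 0.7591016534438246 dir -9.113195047507492
```

```bash
cat >> h.py <<'E'
yaw=np.radians(10.0); ex=np.array([np.cos(yaw),np.sin(yaw),0]);ey=np.array([-np.sin(yaw),np.cos(yaw),0])
deck=np.array([.4958,-.2704,0]);org=deck+.076*ex
def w(x,y,z): return org+x*ex+y*ey+np.array([0,0,z])
def ori(sgn): 
    X=np.array([0,0,-1.]);Y=sgn*ey;return R.from_matrix(np.c_[X,Y,np.cross(X,Y)]).as_rotvec()
E
python3 - <<'E'
from h import *
from cell import manip,inverse_kinematics
T=dict(np.load("top0.npz"));S=dict(np.load("scene0.npz"))
for n,a,b in[("round",(402.2,250.7),(406.8,260.6)),("square",(375.5,255.7),(380,258.2)),("bar",(428.6,245.7),(434.3,265))]: print(n,tri(T,a,S,b),)
print("model bar,round,square,rocker",[w(-.076,y,.096) for y in(-.09,-.03,.03,.09)])
for s in(1,-1): print(s,inverse_kinematics(w(.005,0,.26),ori(s)),inverse_kinematics(w(-.092,.09,.085),ori(s)))
# lid top points from top camera depth along centre line
P=cloud(T);D=P.reshape(-1,3)-org;L=np.c_[D@ex,D@ey,D[:,2]]
k=(abs(L[:,1]-.1)<.01)&(L[:,2]>.09)&(abs(L[:,0])<.12)
for x in np.arange(-.06,.12,.02):
    q=L[k&(abs(L[:,0]-x)<.004)]
    if len(q): print(round(x,3),np.median(q[:,2]),len(q))
E
```

```text
round (array([ 0.5019, -0.3023,  0.0938]), np.float64(0.004257024531514916))
square (array([ 0.4914, -0.243 ,  0.0907]), np.float64(0.003344658650331325))
bar (array([ 0.5126, -0.3615,  0.0922]), np.float64(0.004793176123013889))
model bar,round,square,rocker [array([ 0.5114, -0.359 ,  0.096 ]), array([ 0.501 , -0.2999,  0.096 ]), array([ 0.4906, -0.2409,  0.096 ]), array([ 0.4802, -0.1818,  0.096 ])]
1 [-0.4585  0.152   1.6403  0.      1.3494 -2.2038] [-0.4281  0.0446  2.095   0.      1.0021 -2.1734]
-1 [-0.4585  0.152   1.6403 -0.      1.3494  0.9377] [-0.4281  0.0446  2.095  -0.      1.0021  0.9682]
-0.02 0.15996415541033437 49
0.0 0.15630235769140244 33
0.02 0.15000583135143564 33
0.04 0.1438718834617605 35
0.06 0.13680280185063487 32
0.08 0.1306195299471018 31
0.1 0.12445891264516962 31
```

The two views agree within about 4 mm (calibration is about 2 mm), and the heights are consistent with 0.096. The lid opening is about 0.32 rad. Now I'll shut the fingers, go above the lid and press.

```bash
cat >> h.py <<'E'
def fz0():
    from cell import manip
    return np.mean([manip.state()["contact_force"] for _ in range(1)],0)
def press(p,zs,stopF,rate=.03,base=None):
    from cell import manip
    b=fz0() if base is None else base; out=[]
    for z in zs:
        manip.move_linear(np.array([p[0],p[1],z]),rate=rate)
        s=manip.state();F=s["contact_force"]-b
        out.append((round(float(z),4),round(float(s["tool_pos"][2]),4),np.round(F,1).tolist()))
        if F[2]>stopF: break
    for o in out: print(*o)
    print("clock",s["clock"]);return z
E
python3 - <<'E'
from h import *
from cell import manip,cams
p=manip.state()["tool_pos"]
manip.set_gripper(0.0,10)
manip.move_linear([p[0],p[1],.28],rate=.2)
q=w(0.0,0,.28);manip.move_pose(q,ori(-1))
manip.move_linear(w(0,0,.18),rate=.15)
manip.dwell(.2)
s=manip.state();print(s["tool_pos"],s["contact_force"],s["gripper_width"],s["clock"])
press(q,np.r_[.165:.1245:-.008,.122,.120,.118,.116],18)
c=cams.capture("top");cv2.imwrite("pics/t1.png",cv2.resize(c["image"][150:300,270:500],None,fx=3.4,fy=3.4));np.savez("t1.npz",**c)
c=cams.capture("scene");cv2.imwrite("pics/s1.png",cv2.resize(c["image"][160:320,300:500],None,fx=4,fy=3.75))
E
```

```text
[ 0.5716 -0.2577  0.1816] [ 0.4253 -0.8475 -0.0021] 0.0003535502558528683 4.575
0.165 0.1648 [-0.5, 1.2, -0.3]
0.157 0.1566 [-0.3, 0.3, -0.0]
0.149 0.1486 [-0.6, 1.0, 0.6]
0.141 0.1406 [-1.0, 1.0, 0.6]
0.133 0.1326 [-0.6, 0.6, -0.8]
0.125 0.1248 [-0.2, 0.9, -0.4]
0.122 0.1219 [-0.5, -0.0, 1.0]
0.12 0.12 [-0.0, 0.4, 1.6]
0.118 0.1179 [-0.5, -0.1, 0.5]
0.116 0.1158 [-0.7, 0.3, 1.0]
clock 8.3083
```

View pics/s1.png

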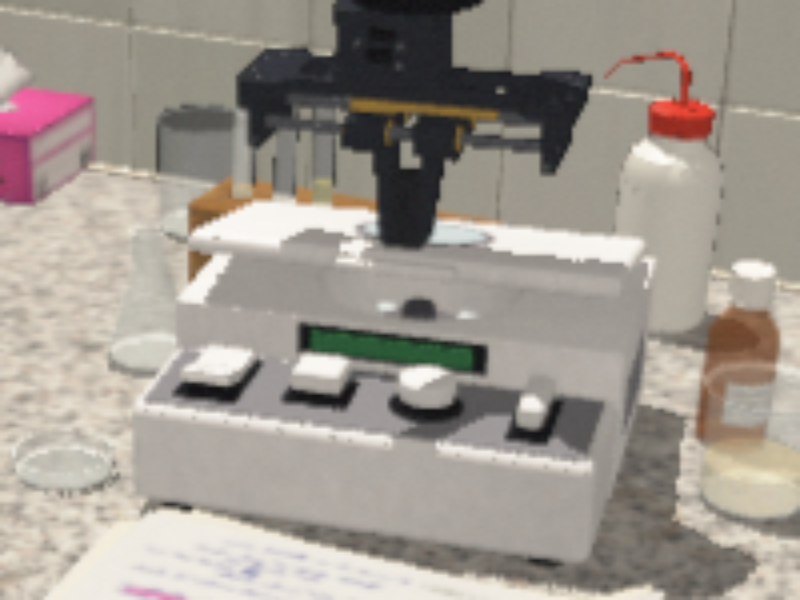

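The lid still looks ajar with the fingertips on it at (405,245), although the reported TCP z is 0.116. I'll check the lid height and where the TCP projects.

```bash
cat >> h.py <<'E'
def proj(c,p):
    q=R.from_rotvec(c["orientation"]).inv().apply(np.array(p)-c["position"]);K=c["intrinsics"];return (K@(q/q[2]))[:2]
def lidprof(c,y=.1):
    P=cloud(c);D=P.reshape(-1,3)-org;L=np.c_[D@ex,D@ey,D[:,2]]
    k=(abs(L[:,1]-y)<.012)&(L[:,2]>.09)
    for x in np.arange(-.04,.12,.02):
        q=L[k&(abs(L[:,0]-x)<.005)]
        if len(q): print(round(x,3),np.round(np.median(q[:,2]),4),len(q))
E
python3 - <<'E'
from h import *
from cell import manip,cams
c=cams.capture("scene");s=manip.state();print(s["tool_pos"],s["contact_force"],s["gripper_width"],proj(c,s["tool_pos"]))
cv2.imwrite("pics/s2.png",cv2.resize(c["image"][160:320,300:500],None,fx=4,fy=3.75))
t=cams.capture("top");lidprof(t);print();lidprof(t,-.1)
E
```

```text
[ 0.5706 -0.2571  0.1158] [0.4207 0.0012 1.4388] 0.0006220933861086777 [399.3542 236.6658]
-0.04 0.5425 68
-0.02 0.1504 71
0.0 0.1456 68
0.02 0.1414 69
0.04 0.1366 51
0.06 0.1322 48
0.08 0.1278 49
0.1 0.1235 47

0.1 0.1233 22
```

View pics/s2.png

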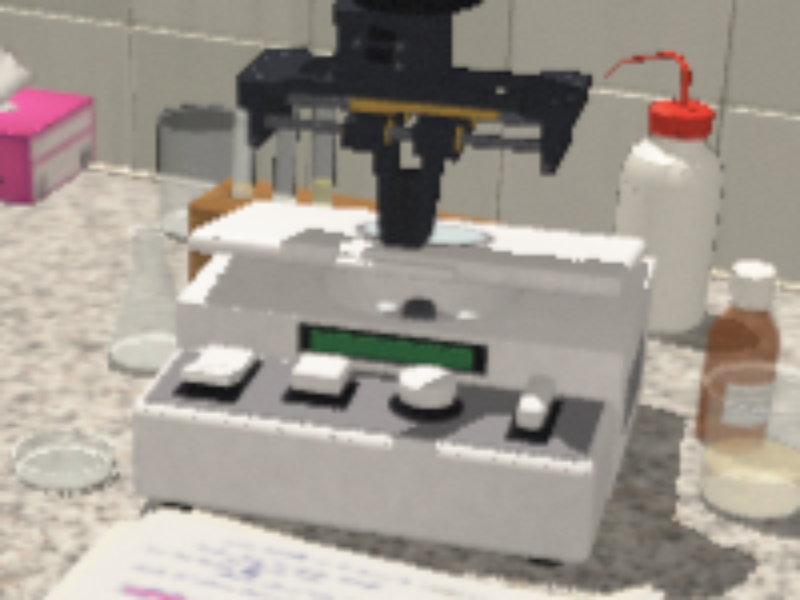

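View pics/t1.png

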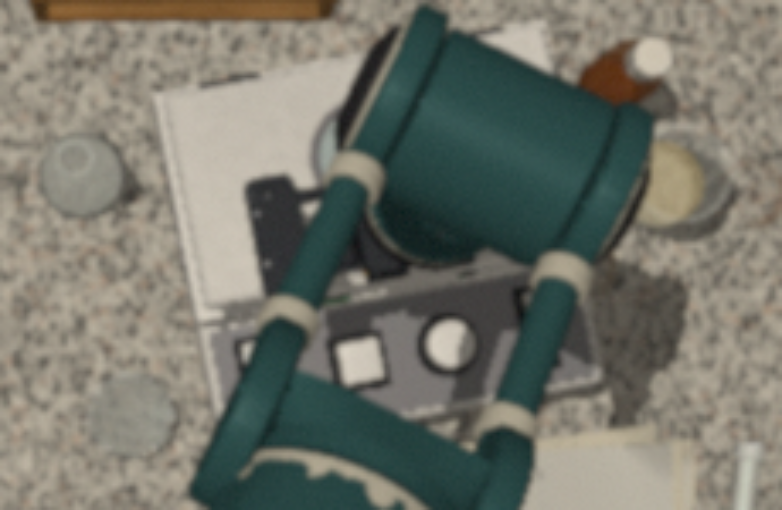

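```bash
python3 - <<'E'
from h import *
from cell import manip,cams
S=dict(np.load("scene0.npz"));print(proj(S,[.292,-.608,.2056]))
s=manip.state();f=R.from_rotvec(s["tcp_rot"]).as_matrix()
c=cams.capture("scene");P=cloud(c)
# finger surface depth near tip
for u,v in[(400,205),(400,212),(400,218),(400,222),(401,224),(401,226),(401,228),(400,232),(400,237)]: print(u,v,c["image"][v,u],P[v,u], "local x,y",(P[v,u]-org)@ex,(P[v,u]-org)@ey)
k=cams.capture("wrist");cv2.imwrite("pics/w1.png",k["image"]);print(k["T_tool_cam"],k["intrinsics"])
print(s["tool_pos"],s["joint_pos"],f)
E
```

```text
[542.6046 290.2187]
400 205 [31 31 31] [ 0.5764 -0.253   0.1917] local x,y 0.006345667718255291 0.003122037040134172
400 212 [33 29 31] [ 0.5621 -0.2595  0.1806] local x,y -0.008823151880114219 -0.0007652035927338951
400 218 [37 34 34] [ 0.5596 -0.2611  0.1671] local x,y -0.011508510979119013 -0.0019200716756734226
400 222 [38 37 37] [ 0.5607 -0.2611  0.157 ] local x,y -0.01049020141666511 -0.0021022646093124707
401 224 [37 33 35] [ 0.5638 -0.2625  0.1512] local x,y -0.007676720547672589 -0.004026318709353017
401 226 [92 95 97] [ 0.562  -0.2634  0.1471] local x,y -0.00955286737730574 -0.004619059381610025
401 228 [157 164 170] [ 0.5517 -0.2677  0.1468] local x,y -0.02043709304674121 -0.007077893046605476
400 232 [162 170 175] [ 0.5337 -0.2729  0.1447] local x,y -0.03908324894700526 -0.009076777423254691
400 237 [158 164 170] [ 0.6643 -0.2213  0.0713] local x,y 0.09847357396761433 0.01910126322174805
[[-0.0002 -0.2987  0.9543 -0.1773]
 [ 1.     -0.0012 -0.0002 -0.0014]
 [ 0.0011  0.9543  0.2987 -0.0789]
 [ 0.      0.      0.      1.    ]] [[358.3789   0.     323.4472]
 [  0.     358.3789 237.3931]
 [  0.       0.       1.    ]]
[ 0.5706 -0.2571  0.1158] [-0.4632  0.2424  1.8047  0.0001  1.0948  0.933 ] [[-0.0002  0.1736 -0.9848]
 [ 0.0002 -0.9848 -0.1736]
 [-1.     -0.0003  0.0002]]
```

View pics/w1.png

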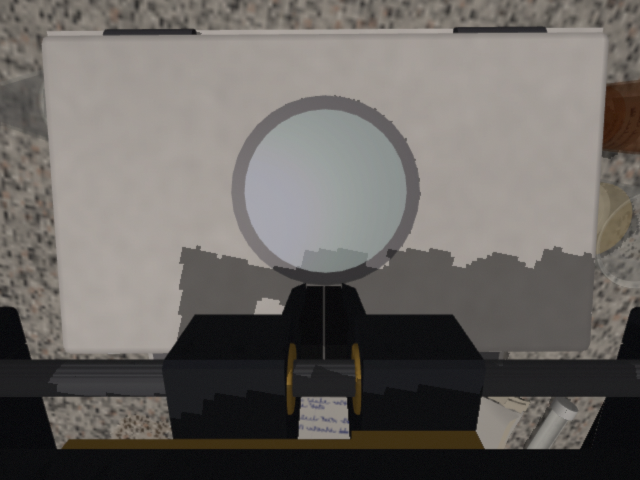

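The camera evidence says the visible tips sit about 30 mm above the reported TCP, and scene0 shows the same offset. I'll check this with the wrist camera and depth.

```bash
python3 - <<'E'
from h import *
from cell import manip,cams
k=cams.capture("wrist");T=np.array(k["T_tool_cam"]);K=k["intrinsics"]
for d in(0,-.01,-.02,-.03,-.04):
    q=np.linalg.inv(T)@[d,0,0,1];print(d,(K@(q[:3]/q[2]))[:2],q[2])
v,u=np.mgrid[:480,:640];z=k["z_map"]
pts=np.stack([(u-K[0,2])/K[0,0]*z,(v-K[1,2])/K[1,1]*z,z,np.ones_like(z)],-1)@T.T
for vv in (260,275,282,286,290,300,310): print(vv,pts[vv,318,:3],pts[vv,335,:3],k["image"][vv,318])
for vv in (60,150,200,330): print("lid",vv,pts[vv,100,:3])
S=dict(np.load("scene0.npz"));P=cloud(S)
for q in[(515,268),(516,270),(585,268),(586,271)]: print(q,P[q[1],q[0]])
E
```

```text
0 [326.2306 278.9926] 0.19277198603859136
-0.01 [326.3794 287.0024] 0.18322863096291958
-0.02 [326.5446 295.8923] 0.17368527588724783
-0.03 [326.7289 305.8159] 0.16414192081157605
-0.04 [326.9361 316.9648] 0.1545985657359043
260 [-0.0248 -0.004  -0.0204] [-0.0262  0.0037 -0.021 ] [136 136 132]
275 [-0.0264 -0.004  -0.0138] [-0.0269  0.0038 -0.0139] [54 52 54]
282 [-0.0285 -0.004  -0.0112] [-0.0289  0.0037 -0.0114] [51 51 52]
286 [-0.0308 -0.0039 -0.0103] [-0.0307  0.0037 -0.0103] [29 28 31]
290 [-0.0362 -0.0038 -0.0109] [-0.0354  0.0035 -0.0106] [13 12 11]
300 [-0.045  -0.0037 -0.0107] [-0.045   0.0032 -0.0107] [11 10 10]
310 [-0.0524 -0.0036 -0.0102] [-0.0531  0.003  -0.0106] [11 12 10]
lid 60 [-0.006  -0.0983 -0.106 ]
lid 150 [-0.0137 -0.1007 -0.0685]
lid 200 [-0.0185 -0.1019 -0.047 ]
lid 330 [-0.0321 -0.1047  0.0112]
(515, 268) [ 0.2615 -0.5679  0.248 ]
(516, 270) [ 0.2633 -0.5694  0.2442]
(585, 268) [ 0.3073 -0.659   0.2494]
(586, 271) [ 0.3073 -0.6612  0.2449]
```

Both cameras agree that the real fingertips are about 30 mm short of the reported TCP. I'll use tip = TCP + 30 mm and confirm it by contact with the shut lid, whose top is at 0.121.

```bash
python3 - <<'E'
from h import *
from cell import manip,cams
b=np.array([.4,-.5,0.])
q=w(0,0,0)
press(q,np.r_[.112:.0965:-.004,.094:.084:-.001],14,rate=.03,base=b)
s=manip.state();print(s["contact_force"],s["tool_pos"])
t=cams.capture("top");lidprof(t)
c=cams.capture("scene");cv2.imwrite("pics/s3.png",cv2.resize(c["image"][160:320,300:500],None,fx=4,fy=3.75))
E
```

```text
0.112 0.1116 [-0.7, -0.0, 0.7]
0.108 0.1076 [-0.5, -0.1, -0.1]
0.104 0.1035 [-0.8, 0.5, -0.3]
0.1 0.0996 [0.1, 0.9, 0.1]
0.094 0.0935 [-1.0, -0.2, 0.7]
0.093 0.0929 [0.9, 1.3, -0.3]
0.092 0.092 [-0.9, 0.5, 0.9]
0.091 0.091 [-1.7, 1.3, 0.8]
0.09 0.0899 [-1.9, 0.8, 1.2]
0.089 0.0895 [-2.5, 0.5, 4.8]
0.088 0.0895 [-5.2, 2.2, 10.2]
0.087 0.0894 [-7.5, 3.3, 14.0]
clock 11.8917
[-7.1188  2.7541 14.0367] [ 0.5707 -0.2573  0.0894]
-0.04 0.5215 66
-0.02 0.1219 70
0.0 0.1214 67
0.02 0.1212 65
0.04 0.1204 52
0.06 0.1213 49
0.08 0.1215 48
0.1 0.1215 49
```

View pics/s3.png

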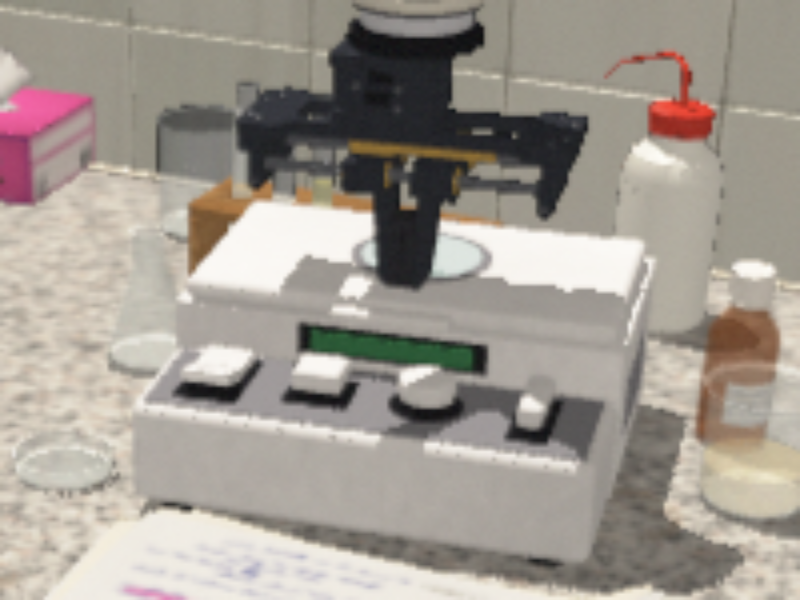

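The lid is flat at 0.121 and contact came at TCP 0.0894, so the tip offset is 31.5 mm. Next is the near half of the rocker.

```bash
python3 - <<'E'
from h import *
from cell import manip,cams
manip.move_linear(w(0,0,.14),rate=.2)
q=w(-.093,.09,0)
manip.move_linear(q+[0,0,.14],rate=.2)
t=cams.capture("top");lidprof(t)
manip.move_linear(q+[0,0,.075],rate=.12)
b=fz0();print(b)
press(q,np.r_[.068:.0485:-.0015],12,rate=.03,base=b)
manip.move_linear(q+[0,0,.14],rate=.2)
manip.move_linear(w(-.076,-.09,.14),rate=.2)
c=cams.capture("scene");cv2.imwrite("pics/s4.png",cv2.resize(c["image"][160:320,300:500],None,fx=4,fy=3.75))
t=cams.capture("top");P=cloud(t);D=P.reshape(-1,3)-org;L=np.c_[D@ex,D@ey,D[:,2]]
for x in np.arange(-.104,-.045,.007):
    k=(abs(L[:,1]-.09)<.010)&(abs(L[:,0]-x)<.003);print(round(x+.076,3),np.median(L[k,2]),k.sum())
cv2.imwrite("pics/t4.png",cv2.resize(t["image"][150:300,270:500],None,fx=3.4,fy=3.4))
print(manip.state()["clock"])
E
```

```text
-0.04 0.536 63
0.0 0.1214 36
0.02 0.1211 48
0.04 0.1212 50
0.06 0.1214 48
0.08 0.1205 49
0.1 0.1207 47
[ 0.3565  0.1782 -0.0237]
0.068 0.0681 [-0.8, 0.1, 0.9]
0.0665 0.0665 [-1.0, -0.7, -0.4]
0.065 0.0649 [-0.5, 0.2, -0.1]
0.0635 0.0633 [0.6, 0.3, -0.6]
0.062 0.0621 [0.1, -0.3, 0.2]
0.0605 0.0604 [-2.0, -0.7, 1.1]
0.059 0.0589 [-0.8, 0.0, 1.7]
0.0575 0.0574 [-0.2, 0.8, 0.7]
0.056 0.0559 [0.0, -1.3, -0.1]
0.0545 0.0545 [-1.6, -0.4, 1.6]
0.053 0.0544 [-4.7, 1.6, 12.1]
clock 16.8333
-0.028 0.07979590143799575 22
-0.021 0.08607968579159486 25
-0.014 0.08508376921097272 21
-0.007 0.08558686136777216 24
0.0 0.08483798385860208 24
0.007 0.08747485454751214 25
0.014 0.08966649105112912 24
0.021 0.09160439996801872 25
0.028 0.07956417642777147 23
18.5667
```

View pics/s4.png

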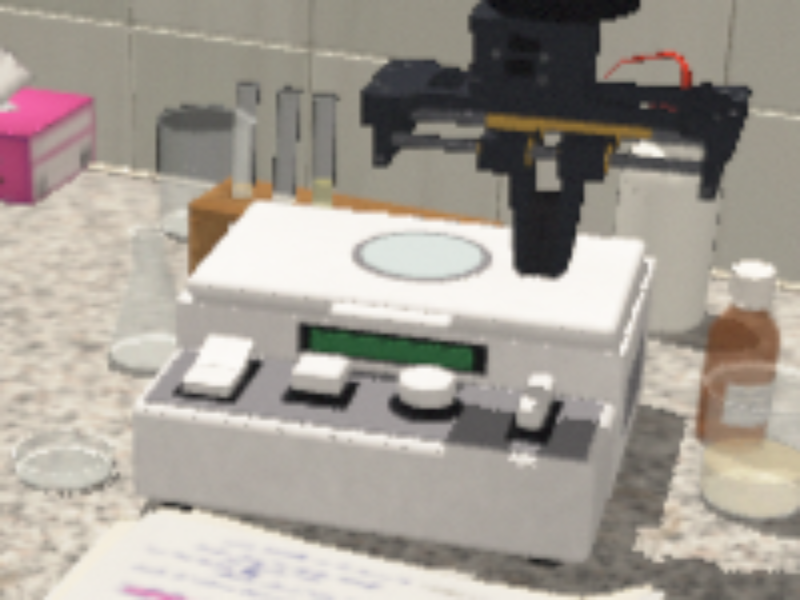

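View pics/t4.png

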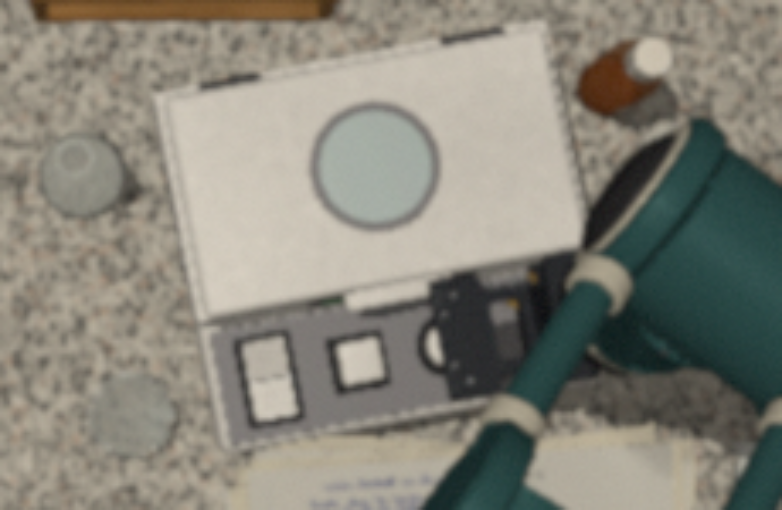

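The rocker is on: the near half is level at 0.086, the far half is raised, and the lid stays flat. Now the bar key.

```bash
python3 - <<'E'
from h import *
from cell import manip,cams
q=w(-.076,-.09,0)
manip.move_linear(q+[0,0,.075],rate=.15)
manip.dwell(.1);b=fz0();print(b)
press(q,np.r_[.069:.0525:-.0015],12,rate=.03,base=b)
manip.move_linear(q+[0,0,.12],rate=.2)
manip.move_linear(w(-.076,-.03,.12),rate=.2)
c=cams.capture("scene");cv2.imwrite("pics/s5.png",cv2.resize(c["image"][160:320,300:500],None,fx=4,fy=3.75))
P=cloud(c);D=P.reshape(-1,3)-org;L=np.c_[D@ex,D@ey,D[:,2]]
k=(abs(L[:,1]+.09)<.005)&(abs(L[:,0]+.076)<.02);print("bar z",np.median(L[k,2]),k.sum())
print(manip.state()["clock"])
E
```

```text
[0.1791 0.2477 0.5435]
0.069 0.069 [0.8, -0.7, -0.6]
0.0675 0.0674 [-0.1, -0.6, -1.7]
0.066 0.0658 [-0.4, -0.1, 0.2]
0.0645 0.0645 [-0.4, -0.6, -0.6]
0.063 0.0631 [-0.7, -0.3, 1.0]
0.0615 0.0615 [-1.0, 0.5, 1.7]
0.06 0.0599 [-0.2, -0.8, 1.1]
0.0585 0.0583 [-0.1, -0.2, 0.6]
0.057 0.0574 [-1.9, 0.6, 4.7]
0.0555 0.0573 [-3.8, 3.6, 10.7]
0.054 0.0572 [-6.7, 4.5, 18.5]
clock 22.1
bar z 0.25059220773444213 96
23.0833
```

View pics/s5.png

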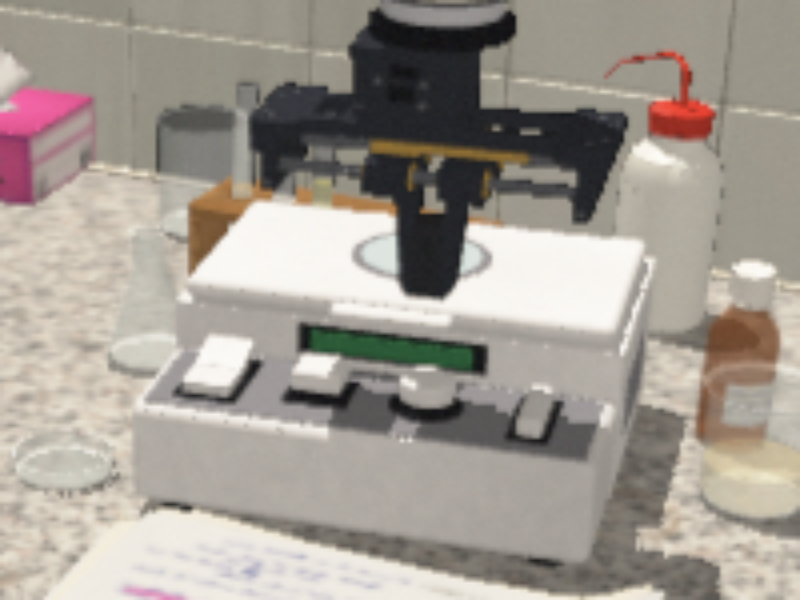

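The bar key is lower and stays down; it stopped at a tip height of 0.089. Now I'll press and hold the round key.

```bash
python3 - <<'E'
from h import *
from cell import manip,cams
q=w(-.076,-.03,0)
manip.move_linear(q+[0,0,.075],rate=.15)
manip.dwell(.1);b=fz0();print(b)
press(q,np.r_[.069:.0505:-.0015],17,rate=.03,base=b)
manip.dwell(.5);s=manip.state();print(s["tool_pos"],s["contact_force"]-b,s["clock"])
c=cams.capture("scene");cv2.imwrite("pics/s6.png",cv2.resize(c["image"][160:320,300:500],None,fx=4,fy=3.75))
t=cams.capture("top");cv2.imwrite("pics/t6.png",t["image"]);lidprof(t)
E
```

```text
[-0.4219  0.5606  0.5569]
0.069 0.0691 [1.3, 0.1, -0.4]
0.0675 0.0674 [0.6, -0.3, -0.3]
0.066 0.0658 [-0.4, -0.8, -0.3]
0.0645 0.0646 [0.4, -0.6, 0.1]
0.063 0.0632 [-0.1, 0.4, 2.3]
0.0615 0.0617 [0.1, -0.6, 3.0]
0.06 0.0602 [-0.1, -1.4, 4.0]
0.0585 0.0587 [0.6, -0.6, 4.1]
0.057 0.0575 [-1.9, 1.6, 6.7]
0.0555 0.0574 [-4.1, 2.2, 14.6]
0.054 0.0573 [-6.7, 4.3, 21.8]
clock 26.4833
[ 0.5013 -0.3001  0.0573] [-7.0671  4.2833 21.4809] 26.9833
-0.02 0.1207 52
0.0 0.1205 50
0.02 0.1204 51
0.04 0.1208 49
0.06 0.1204 51
0.08 0.1208 49
0.1 0.1206 52
```

View pics/s6.png

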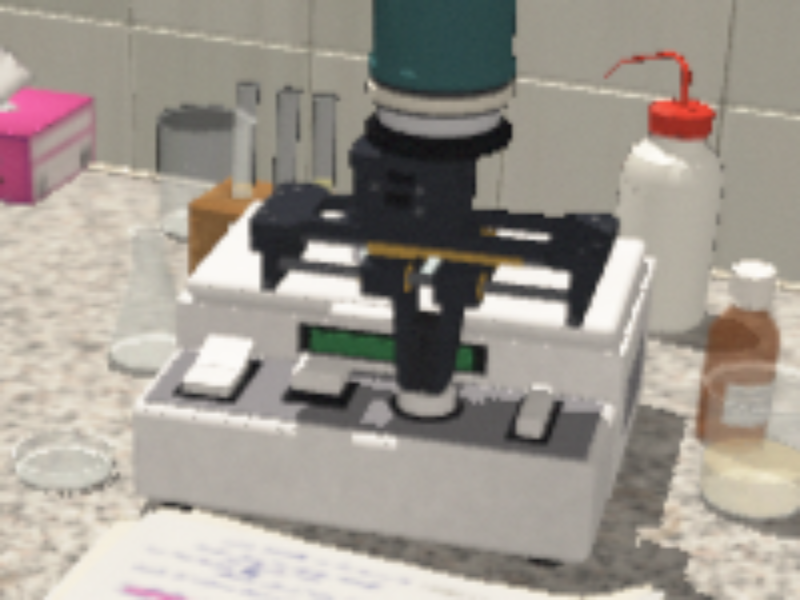

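View pics/t6.png

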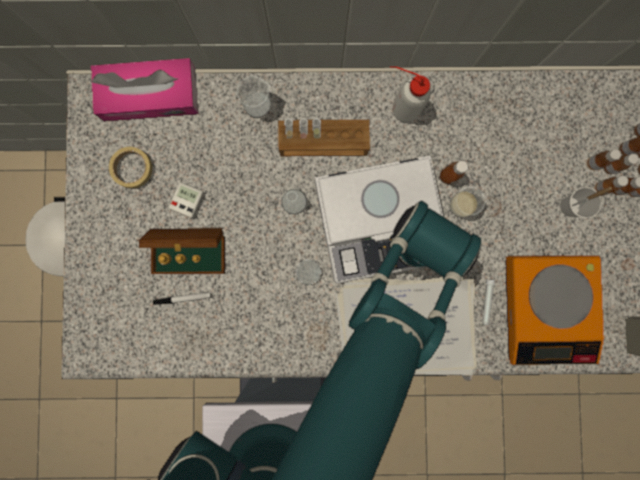

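The fingers hold the round key at its stop, the rocker is on, the bar key is down, the lid is flat and the bystanders haven't moved. Handing in.

```bash
python3 - <<'E'
from cell import manip,order
order.close_job();s=manip.state();print(s["clock"],s["tool_pos"],s["contact_force"])
E
```

```text
the job is handed in; nothing more can be done
the job is handed in; nothing more can be done
```

I did the four presses in the order asked with the fingers shut, and handed the job in at about 27 s with the round key still held down.

| Step | Last check |
|---|---|
| Lid shut | Its top measured level at 0.121 m, also in the last picture |
| Rocker on | Near half level at about 0.086 m, far half raised |
| Bar key down | Fingers stopped at about 0.089 m under 18 N; in the pictures it stays down after release |
| Round key held | Fingers stopped at about 0.089 m and still pushed with about 21 N just before hand-in |

The square key was not touched. In the last top view the glassware, timer and pen looked where they had been.

Checks that disagreed or failed:
- **Fingertip position:** the real fingertips sit about 31 mm above the reported TCP. The scene and wrist cameras showed it and contact with the shut lid confirmed it, so I corrected for it. My first lid press stopped short because of this.
- **Two-view positions:** my two-view key measurements differed from the top-camera ones by a few millimetres (ray gaps of 3 to 5 mm), and two-view heights came out 2 to 5 mm low. I pressed by the top-camera positions and the heights found by contact.
- **Bar key depth reading:** the arm was in front of the bar key when I tried to read its height by depth, so that reading was no use.
- **Force reading:** it is noisy, about ±1 N, so I judged the end stops by the fingers halting as the force rose.

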